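Latch a plug-in module into a logger dock

TASK

Pick up the plug-in input module by its rib, set it contacts first in front of the channel of the aluminium dock and push it in along the channel, under the hood of the contact head, until the sprung pawl has clicked in behind it. Then prove the latch: pull the module back against the pawl with about 10 N. Let go and leave the module latched and seated flat; never force it (30 N between module and dock is too much) and leave the other things on the bench where they are.

Things in the scene. Friction and masses are not known exactly. Their poses are not given: they have to be found in the camera images.
- module: Loose grey plastic plug-in module, about 0.2 kg: flat block 60 long (its x) x 50 wide (y) x 26 mm high with a grip rib on top. Origin: centre of the underside; z up, x towards the front end, which has six brass contacts and corners bevelled 10 mm along x by 5 mm in y. The flat rear end has five small black sockets. Starts flat on the bench, front end roughly away from the robot.
- module_rib (a point): Centre of the module's grip rib, 8 mm behind the block's middle and 40 mm above its underside. The rib is 36 mm long (module x), 14 mm thick (y) and 28 mm high, from 26 to 54 mm above the underside.
- module_front (a point): Middle of the lower edge of the module's front (contact) end, 30 mm ahead of the module's origin.
- cradle: Aluminium dock fixed to the bench. Origin: centre of its underside; z up, x = push-in direction, roughly away from the robot. Plate 210 (x) x 96 (y) x 10 mm: the module slides on its top, z = 10 mm. Open plate from x = -105 to -71 mm, then mouth, channel and contact head. Channel 54 mm wide on y = 0; 10 mm thick rails, at -y up to z = 28 mm, at +y up to z = 17 mm.
- cradle_mouth (a point): Channel floor, centre line, where the full 54 mm width begins (cradle x = -48, z = 10 mm). Flared walls lead to it from x = -71 mm, where they stand about 76 mm apart.
- head_middle (a point): Fixed mark on the channel floor at cradle x = 65, z = 10 mm: there the black contact head's hard stop would be in the head's middle position. The real head is clamped up to 8 mm nearer or farther along x, unmeasured. Its sprung contact bar stands 7 mm before the stop (1 N at touch, 10 N fully in). Its hood reaches 10 mm before the stop, underside at z = 39, top 46 mm.
- pawl_middle (a point): Fixed mark at cradle x = 1, y = 19, z = 23.5 mm: nose of the steel pawl for the head's middle position; it shifts with the head. Its flat catching face is at this x, its slope begins 20 mm before it, its pivot is 46 mm before it at y = 31 mm; top at z = 29 mm. Pushed aside with 2 to 4 N. It snaps in when the module's rear is 1 to 2 mm past the face, 2 to 3 mm before the hard stop.
- pawl (a joint): Angle of the pawl in rad: 0 when sprung fully in (before the module comes, and again when latched), about 0.1 to 0.2 while the module's side holds it aside. When latched, the contact bar presses the module back on the pawl with about 5 N.
- insert: Bystander, not to be moved: upright aluminium cylinder, 44 mm across, 70 mm high, with five holes in its top. Origin: centre of its underside.
- blank: Bystander, not to be moved: flat grey blanking plate 60 x 50 x 10 mm with a thin 6 mm high ridge on top. Origin: centre of its underside.
- driver: Bystander, not to be moved: screwdriver 160 mm long lying on the bench, its x along the shaft.
Things that resemble listed ones, but are neither listed nor needed, are in the scene too. What is shaped like the module but purple is not meant.

How it is judged:
By the outcome, as a careful person would: the job done as asked, in the order asked, and still so for the second after the job is handed in, with the robot touching nothing.
It also fails if it takes over 54 s, if anything falls off the work surface, if the arm or the gripper's body presses on something with over 40 N, if the wrist force passes 120 N, or if a joint passes its speed limit or range.

ROBOT

A 7-joint arm with a two-finger parallel gripper is mounted at the origin on the work surface. World frame = base frame: x ahead of the robot, y to its left, z up, the work surface at z = 0. Lengths are in m, angles in degrees, forces in N, time in s.
With the tool pointing down it reaches from about 0.425 to 0.875 m from the base axis. Payload 4.7 kg.
Tool frame: the origin (TCP) lies at the very end of the fingers, on their centre line; the grasp point (between the pads) lies 19 mm behind it; y points along the fingers, z is the direction in which the jaws open and shut, and the axes are right-handed (so a half turn about y gives the same grasp; the last joint's range is limited). The gripper opens to 87 mm and grips with 3 to 60 N. Pads are 19 mm wide; open, the fingers measure 117 mm over their backs; the gripper's body (75 mm by 190 mm) begins 51 mm behind the grasp point.
Start: joints at [67.443, 18.392, -4.016, 83.108, 1.295, 78.541, -3.26], TCP at [0.258, -0.597, 0.223] pointing down, gripper open.
Joint ranges: [-163.93, 163.93], [-17.29, 119.83], [-79.2, 71.16], [3.27, 140.29], [-89.18, 269.18], [5.43, 117.66], [-154.24, 154.24]. Speed limits (degrees/s): [147.25, 147.25, 180, 180, 180, 180, 180].

INTERFACE

Orientations are given as [roll, pitch, yaw] about the fixed x, y, z axes, in that order (R = Rz(yaw) Ry(pitch) Rx(roll)).
In Python, from cell import env gives the robot as it stands.
- The arm moves only by the shell command python3 -m pendant 'ROWS' [FORCE]. ROWS is JSON, one flat list of numbers, 7 for each row, row after row: the shift along the world's x, y, z in units of 40 mm (1.0 is 40 mm), then the turn, a rotation vector about the world's x, y, z in units of 10 degrees (1.0 is 10 degrees), then the finger opening in mm, from 0 to 87. In form: [x, y, z, wx, wy, wz, jaw, x, y, z, wx, wy, wz, jaw, ...]. A call has 1 to 10 rows; each row shifts and turns the commanded pose from where the row before left it; what a row does not reach is not made up. A row lasts 1/8 s, in which the tool goes at most 62.5 mm and 10.7 degrees, less where a joint would pass 70% of its speed; a pose out of reach is approached as far as the arm can. A call is refused whole if a number of a shift passes 1 or a number of a turn 1, either way. A call with a gripper value outside its range is refused whole. The fingers move at their own pace and stop on an object; FORCE is the grip in N (left out, the last holds). Time passes only in rows, so rows that do not move let the fingers close. It gives the time, the measured TCP pose, the force and the opening at its end, in the units of the state.
- env.get_obs(): the state, without advancing time (a new reading comes with each control period).
- env.read_camera(name): name is "scene" or "top" or "wrist"; returns a dict with "image" (400x640x3 uint8, red, green, blue), "fx", "fy", "cx", "cy" (pixels), "cam_to_world" (4x4, takes a point from camera to world coordinates). Camera axes: x right, y up, looking along -z (the intrinsics and any distortion apply to the point x, -y, -z); pixel columns grow to the right and rows downward; lengths in m; the calibration is good to about 2 mm. A picture is of the moment at which its call begins. There is no depth.
- env.sign_off(): hands the job in, once; it reports no verdict.
The state is a dict: "time_s": time; "qpos": joint angles; "joint_velocities": joint speeds; "effort": joint torques, N m; "tool_pos": TCP position; "tool_rot": TCP orientation; "force": force on the tool from outside, world axes, zero at the start; "wrist_torque": the same for the moment, N m; "grip_width": finger opening in m.
Only numpy, scipy, OpenCV 4.12 (cv2) and the standard library are available. Lean on these libraries where they do the work, as an engineer would, in place of code of your own. Each camera call takes 0.05 s, during which the arm holds its last target.

## Working session

There is one attempt and no reset: what is moved stays moved. The work goes in short steps, Python scripts to look and compute and a shell command to move; the robot and the scene stay as the last step left them, time stands still between calls to the robot, and variables do not carry over. Pictures are saved under pics/ and viewed, and the job is handed in when it is done.

```bash
ls; mkdir -p pics
python3 - <<'E'
from cell import env
import cv2
print(env.get_obs())
for n in ("scene","top","wrist"):
    c=env.read_camera(n); cv2.imwrite(f"pics/{n}0.png",c["image"][:,:,::-1]); print(n,c["fx"],c["fy"],c["cx"],c["cy"],c["cam_to_world"], [k for k in c])
E
```

```text
pics
{'time_s': 0.0, 'qpos': array([67.44329392, 18.43756716, -4.01517646, 83.17514094,  1.29424594,
       78.53890206, -3.26069767]), 'joint_velocities': array([ 0.00378375, -0.06229632, -0.0583724 , -0.08385505,  0.0515248 ,
        0.00658053, -0.06648373]), 'effort': array([ 6.20803148e-04, -4.91284811e+01, -4.03308626e-01, -3.12531745e+01,
       -6.37762877e-02,  4.36411088e-02,  1.94163649e-04]), 'tool_pos': array([ 0.25751597, -0.59622038,  0.22147626]), 'tool_rot': array([-9.01064129e+01, -5.06570256e-03, -1.56634719e+02]), 'force': array([-0.21160852,  0.82159719, -1.308583  ]), 'wrist_torque': array([ 0.06819412, -0.02233299,  0.03208801]), 'grip_width': 0.08681327597978135}
scene 379.9151698216367 379.9151698216367 320.8745700892191 206.29853395114404 [[ 0.8611602  -0.26856456  0.43159725  0.96524456]
 [ 0.50831213  0.46276473 -0.72626963 -0.63426118]
 [-0.0046777   0.84482062  0.53502919  0.50021227]
 [ 0.          0.          0.          1.        ]] ['image', 'fx', 'fy', 'cx', 'cy', 'cam_to_world']
top 449.48592953140667 449.48592953140667 322.65736499688506 199.41476355661112 [[-2.73677700e-02  9.87015819e-01 -1.58274377e-01  4.64178663e-01]
 [-9.99625431e-01 -2.70315031e-02  4.27736744e-03 -2.49228619e-02]
 [-5.65649804e-05  1.58332154e-01  9.87385905e-01  9.55866478e-01]
 [ 0.00000000e+00  0.00000000e+00  0.00000000e+00  1.00000000e+00]] ['image', 'fx', 'fy', 'cx', 'cy', 'cam_to_world']
wrist 311.357838441398 311.357838441398 318.06870873912624 202.05316029614465 [[ 0.39670678  0.88652726  0.23810323  0.32287347]
 [-0.91794444  0.38350148  0.10151169 -0.56953854]
 [-0.00132006 -0.25883591  0.96592041  0.38408458]
 [ 0.          0.          0.          1.        ]] ['image', 'fx', 'fy', 'cx', 'cy', 'cam_to_world']
```

View pics/top0.png

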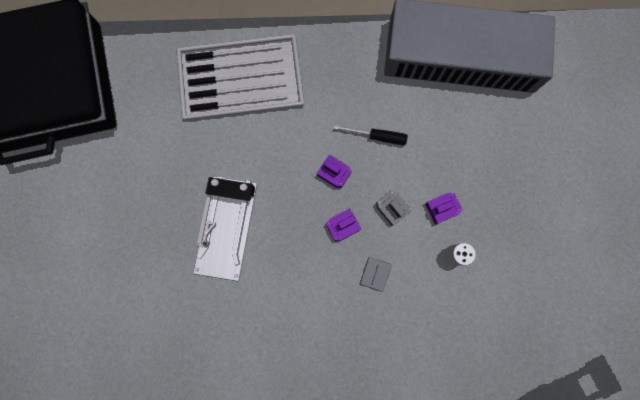

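View pics/scene0.png

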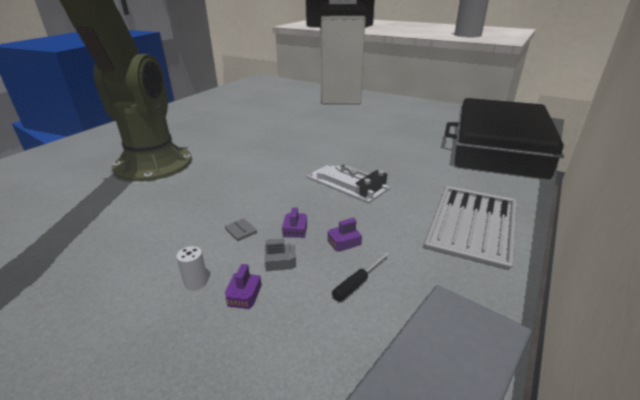

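View pics/wrist0.png

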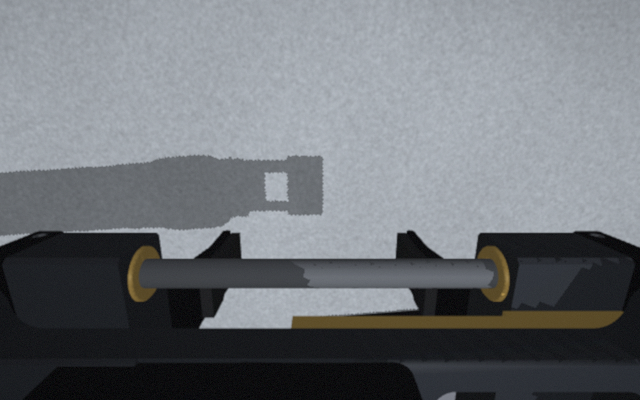

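```bash
cat > h.py <<'E'
from cell import env
import cv2, numpy as np
def crop(src,x0,y0,x1,y1,k,out):
    im=cv2.imread(src)[y0:y1,x0:x1]; im=cv2.resize(im,None,fx=k,fy=k,interpolation=cv2.INTER_CUBIC); cv2.imwrite(out,im)
def ray(c,u,v,z):
    M=c["cam_to_world"]; d=M[:3,:3]@np.array([(u-c["cx"])/c["fx"],-(v-c["cy"])/c["fy"],-1]); o=M[:3,3]
    return o+d*(z-o[2])/d[2]
def proj(c,P):
    M=c["cam_to_world"]; q=(np.atleast_2d(P)-M[:3,3])@M[:3,:3]
    return np.c_[c["cx"]+c["fx"]*q[:,0]/-q[:,2], c["cy"]-c["fy"]*q[:,1]/-q[:,2]]
E
python3 - <<'E'
from h import *
crop("pics/top0.png",360,170,440,240,10,"pics/a.png")
crop("pics/top0.png",180,165,270,290,4,"pics/b.png")
im=np.zeros((600,800,3),np.uint8)
crop("pics/top0.png",185,170,265,230,10,"pics/b1.png")
crop("pics/top0.png",185,228,265,288,10,"pics/b2.png")
crop("pics/scene0.png",230,190,330,260,8,"pics/c.png")
crop("pics/scene0.png",300,155,400,205,8,"pics/d.png")
E
```

```text
(no output)
```

View pics/a.png

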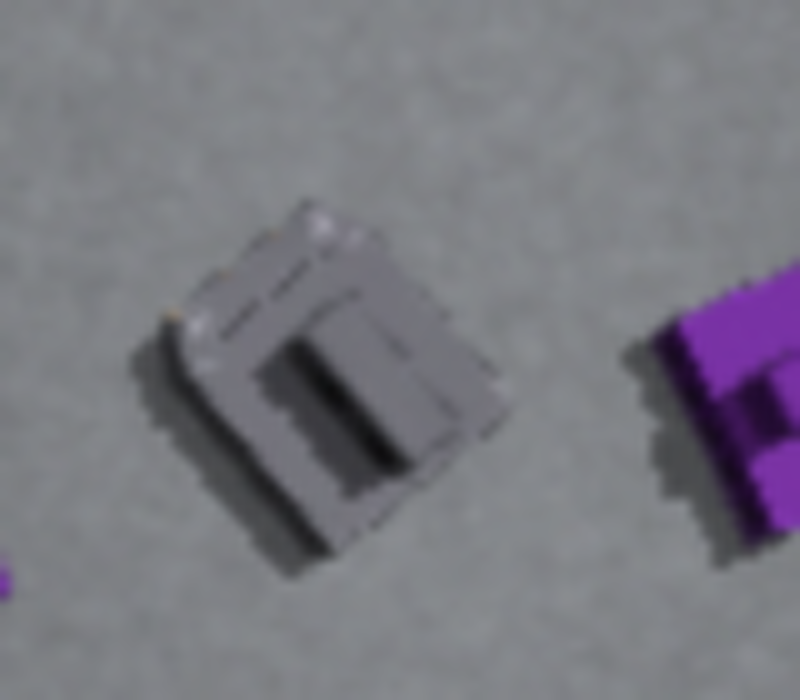

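View pics/b1.png

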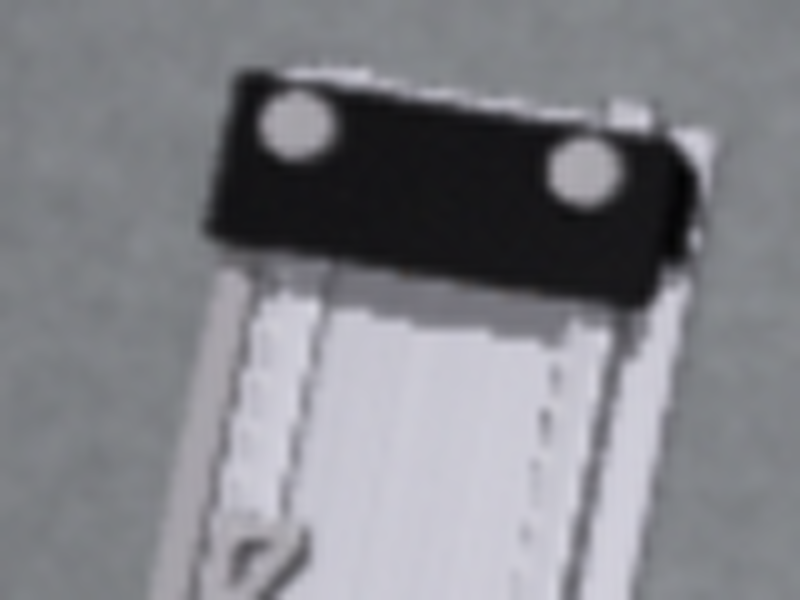

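View pics/b2.png

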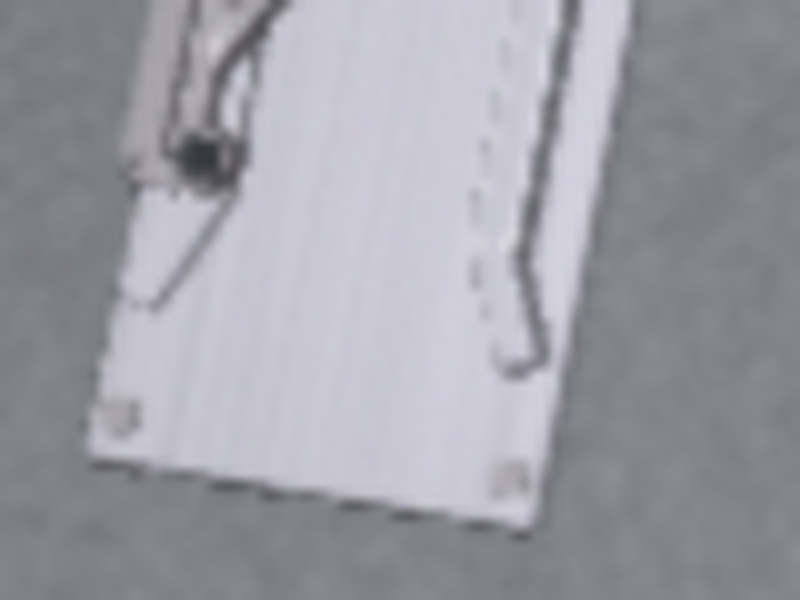

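View pics/c.png

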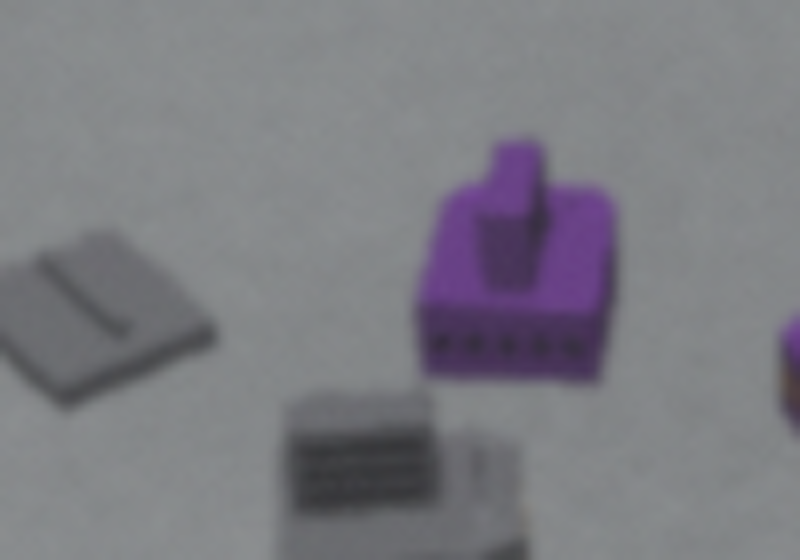

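View pics/d.png

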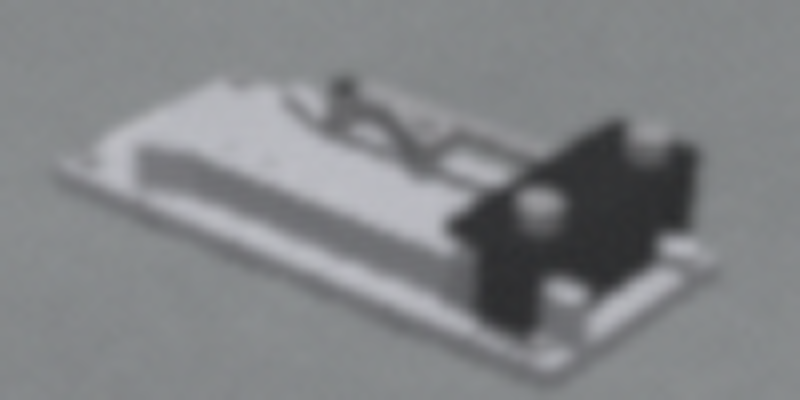

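```bash
cat >> h.py <<'E'
from scipy.optimize import least_squares
def fit(cams,obs,guess):
    """obs: list of (camidx, local xyz, (u,v)); returns x,y,yaw (deg) of frame at z=0"""
    def W(p,l):
        a=np.radians(p[2]);c,s=np.cos(a),np.sin(a)
        return np.array([p[0]+c*l[0]-s*l[1],p[1]+s*l[0]+c*l[1],l[2]+(p[3] if len(p)>3 else 0)])
    f=lambda p:np.concatenate([proj(cams[i],W(p,l))[0]-uv for i,l,uv in obs])
    r=least_squares(f,guess,x_scale=[.01,.01,1]+[.01]*(len(guess)-3)); return r.x, f(r.x).reshape(-1,2)
def cp(x,y,x0,y0,k): return np.array([x0+(x+.5)/k-.5,y0+(y+.5)/k-.5])
E
python3 - <<'E'
from h import *
t=env.read_camera("top")
a=lambda x,y:cp(x,y,360,170,10)
b1=lambda x,y:cp(x,y,185,170,10)
b2=lambda x,y:cp(x,y,185,228,10)
m=1e-3
o=[(0,np.array([-30,-25,26])*m,a(510,405)),(0,np.array([-30,25,26])*m,a(335,553)),(0,np.array([20,25,26])*m,a(178,370)),
(0,np.array([-26,7,54])*m,a(402,475)),(0,np.array([-26,-7,54])*m,a(465,425)),(0,np.array([10,7,54])*m,a(293,338)),(0,np.array([10,-7,54])*m,a(358,293))]
p,r=fit([t],o,[.45,-.17,40]); print("module",p,r.round(1).tolist())
o=[(0,np.array([-105,48,10])*m,b2(88,458)),(0,np.array([-105,-48,10])*m,b2(532,525)),(0,np.array([105,-48,10])*m,b1(715,130))]
p,r=fit([t],o,[.45,.2,-8]); print("cradle",p,r.round(1).tolist())
E
```

```text
module [ 0.59407821 -0.17491919 36.97690346] [[0.6, 0.3], [-0.3, 0.3], [0.1, -0.0], [0.7, -0.3], [-0.3, 0.4], [0.2, -0.4], [-1.0, -0.2]]
cradle [  0.56253114   0.17870061 -10.38205755] [[-0.6, -0.1], [0.5, 0.4], [0.1, -0.4]]
```

```bash
python3 -m pendant '[0.76,0.95,0,0,0,0.136,60,0.76,0.95,0,0,0,0.136,60,0.76,0.95,0,0,0,0.136,60,0.76,0.95,0,0,0,0.136,60,0.76,0.95,0,0,0,0.136,60,0.76,0.95,0,0,0,0.136,60,0.76,0.95,0,0,0,0.136,60,0.76,0.95,0,0,0,0.136,60,0.76,0.95,0,0,0,0.136,60,0.76,0.95,0,0,0,0.136,60]' 45
python3 -m pendant '[0.8,1.0,0,0,0,0,60,0,0,0,0,0,0,60,0,0,0,0,0,0,60]'
python3 - <<'E'
from h import *
c=env.read_camera("wrist"); cv2.imwrite("pics/w1.png",c["image"][:,:,::-1]); import pickle; pickle.dump(c,open("w1.pkl","wb"))
print(env.get_obs()["force"],env.get_obs()["qpos"])
E
```

```text
time_s: 1.45
tool_pos: [0.5625, -0.2155, 0.2225]
tool_rot: [-90.0, -0.0, -143.0]
force: [0.4, -1.1, -1.1]
grip_width: 0.06
time_s: 1.82
tool_pos: [0.5934, -0.1772, 0.2222]
tool_rot: [-90.0, -0.1, -143.0]
force: [-0.6, -0.4, -0.7]
grip_width: 0.0601
[-0.43532795 -0.92276591  0.04498613] [ 33.90827958  16.27119155 -24.07619263  87.12827276   6.77018773
  78.07864477 -43.84536514]
```

View pics/w1.png

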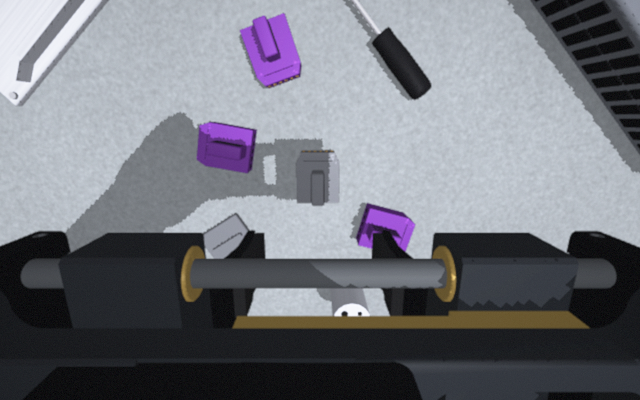

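Run:
```python
from h import *
crop("pics/w1.png",285,140,355,210,8,"pics/w1a.png")
```

```text
(no output)
```

View pics/w1a.png

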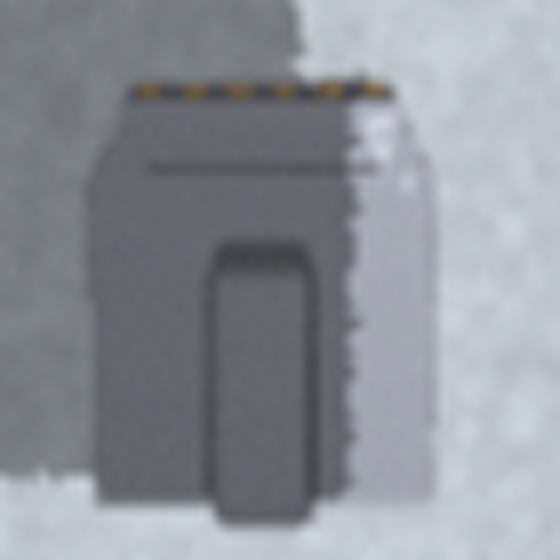

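Run:
```python
from h import *
import pickle
c=pickle.load(open("w1.pkl","rb"))
a=lambda x,y:cp(x,y,285,140,8); m=1e-3
L=lambda *v:np.array(v)*m
o=[(0,L(-30,25,26),a(97,503)),(0,L(-30,-25,26),a(437,500)),(0,L(20,25,26),a(91,180)),(0,L(20,-25,26),a(433,172)),(0,L(30,20,26),a(135,97)),(0,L(30,-20,26),a(393,95)),
(0,L(10,7,54),a(213,262)),(0,L(10,-7,54),a(313,262)),(0,L(-26,7,54),a(215,522)),(0,L(-26,-7,54),a(307,522))]
p,r=fit([c],o,[.594,-.175,37]); print(p,r.round(1).tolist())
p,r=fit([c],o,[.594,-.175,37,0]); print(p)
a=np.radians(p[2]); R=p[:2]-.008*np.array([np.cos(a),np.sin(a)])
s=env.get_obs(); print("rib",R,s["tool_pos"],(R-s["tool_pos"][:2])/.04,s["tool_rot"])
```

```text
[ 0.5966772  -0.17537864 37.34459523] [[0.0, -0.1], [-0.6, 0.0], [-0.3, -1.6], [0.4, -0.9], [-1.6, -0.0], [1.1, 0.0], [-0.3, 0.8], [0.2, 0.7], [-0.2, 0.6], [1.0, 0.5]]
[ 5.95722411e-01 -1.76082731e-01  3.73446357e+01 -6.32931495e-03]
rib [ 0.5893624  -0.18093559] [ 0.59303961 -0.17814882  0.22224963] [-0.09193021 -0.06966943] [-8.99940015e+01 -7.60512479e-02 -1.43127697e+02]
```

```bash
python3 -m pendant '[-0.09,-0.06,-0.8,0,0,0.04,36,0,0,-0.8,0,0,0,36,0,0,-0.8,0,0,0,36,0,0,-0.8,0,0,0,36,0,0,-0.8,0,0,0,36,0,0,-0.4,0,0,0,36,0,0,-0.2,0,0,0,36,0,0,0,0,0,0,36]'
python3 - <<'E'
from h import *
c=env.read_camera("wrist"); cv2.imwrite("pics/w2.png",c["image"][:,:,::-1])
E
```

```text
time_s: 2.88
tool_pos: [0.5903, -0.1796, 0.039]
tool_rot: [-90.0, 0.0, -142.7]
force: [0.3, -0.3, 0.7]
grip_width: 0.036
```

View pics/w2.png

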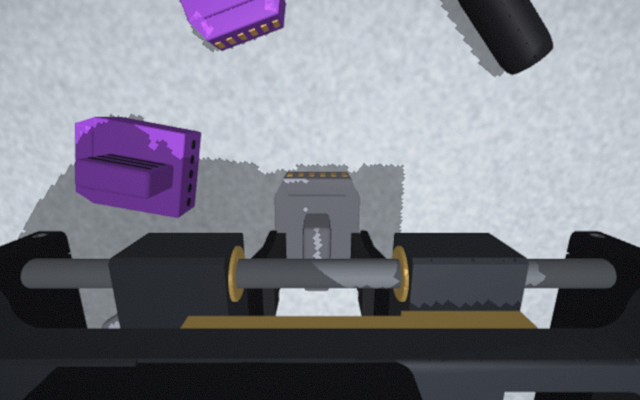

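```bash
python3 -m pendant '[0,0,-0.22,0,0,0,36,0,0,0,0,0,0,10,0,0,0,0,0,0,10,0,0,0,0,0,0,10,0,0,0,0,0,0,10]' 50
python3 -m pendant '[0,0,0.25,0,0,0,10,0,0,0.6,0,0,0,10,0,0,0.6,0,0,0,10,0,0,0.6,0,0,0,10,0,0,0,0,0,0,10]'
python3 - <<'E'
from h import *
c=env.read_camera("wrist"); cv2.imwrite("pics/w3.png",c["image"][:,:,::-1])
print(env.get_obs())
E
```

```text
time_s: 3.55
tool_pos: [0.5902, -0.179, 0.03]
tool_rot: [-90.0, 0.0, -142.6]
force: [-0.3, 1.0, 1.8]
grip_width: 0.0139
time_s: 4.18
tool_pos: [0.5917, -0.1795, 0.1141]
tool_rot: [-89.8, 0.1, -142.6]
force: [0.5, -0.8, -2.8]
grip_width: 0.0134
{'time_s': 4.225, 'qpos': array([ 33.77188072,  20.35222192, -23.62406006,  95.09254289,
         8.78227303,  66.29508511, -44.70196964]), 'joint_velocities': array([-0.02144376,  1.37265608,  0.343163  ,  1.84599534, -0.05155796,
        0.16698622,  0.01427433]), 'effort': array([-2.60414294e-02, -4.93462551e+01, -4.51979578e+00, -3.13014221e+01,
       -8.63146666e-02, -7.73797394e-02,  7.17500909e-03]), 'tool_pos': array([ 0.59057211, -0.17929639,  0.11238037]), 'tool_rot': array([-8.99157179e+01,  4.08638899e-02, -1.42634743e+02]), 'force': array([-0.48214143, -0.94452201, -3.88097548]), 'wrist_torque': array([0.00543465, 0.05358057, 0.00300176]), 'grip_width': 0.013360097396452603}
```

View pics/w3.png

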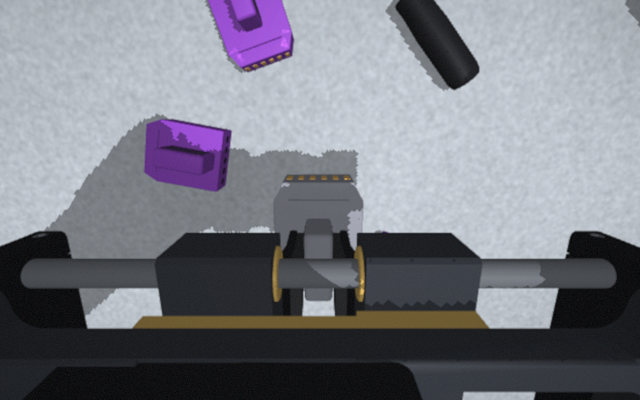

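```bash
python3 -m pendant '[0,0.5,0.8,0,0,-0.4,10,-0.3,0.9,0.2,0,0,-0.4,10,-0.3,0.9,0,0,0,-0.4,10,-0.3,0.9,0,0,0,-0.4,10,-0.3,0.9,0,0,0,-0.4,10,-0.3,0.9,0,0,0,-0.4,10,-0.35,0.9,0,0,0,-0.4,10,-0.35,0.9,0,0,0,-0.4,10,-0.35,0.9,0,0,0,-0.4,10,-0.35,0.9,0,0,0,-0.4,10]'
python3 -m pendant '[-0.35,0.5,0,0,0,-0.4,10,-0.4,0.4,0,0,0,-0.38,10,0,0,0,0,0,0,10,0,0,0,0,0,0,10]'
python3 - <<'E'
from h import *
import pickle
s=env.get_obs(); print(s["qpos"],s["tool_pos"],s["tool_rot"],s["force"])
for n in("wrist","top","scene"):
    c=env.read_camera(n); cv2.imwrite(f"pics/{n}4.png",c["image"][:,:,::-1]); pickle.dump(c,open(n+"4.pkl","wb"))
E
```

```text
time_s: 5.48
tool_pos: [0.4726, 0.1656, 0.1503]
tool_rot: [-90.0, -0.1, 177.2]
force: [0.4, -0.0, -3.3]
grip_width: 0.0139
time_s: 5.98
tool_pos: [0.4444, 0.1998, 0.1511]
tool_rot: [-89.9, -0.0, 169.6]
force: [-0.3, -0.1, -3.5]
grip_width: 0.0135
[   8.31324489    3.31384738  -36.44993029  109.8504711     2.15888749
   67.56026132 -129.34683934] [0.44435158 0.19979427 0.15108458] [-8.99394729e+01 -3.23002232e-02  1.69570601e+02] [-0.30301148 -0.14010035 -3.48196164]
```

View pics/wrist4.png

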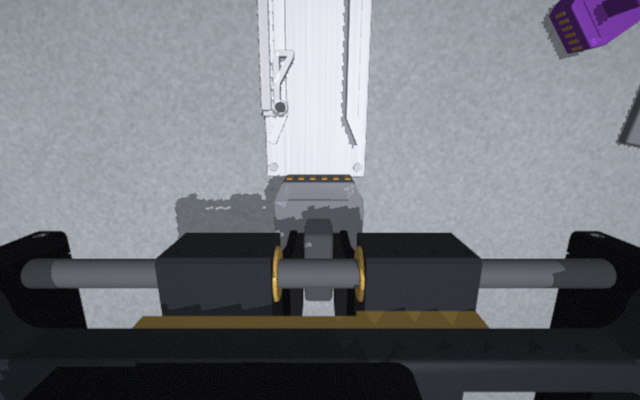

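View pics/scene4.png

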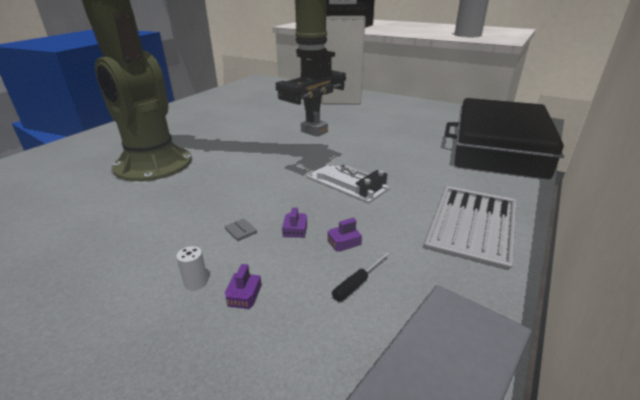

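Run:
```python
from h import *
crop("pics/wrist4.png",250,80,380,180,6,"pics/w4a.png")
crop("pics/wrist4.png",250,0,380,90,6,"pics/w4b.png")
crop("pics/wrist4.png",265,165,375,235,7,"pics/w4c.png")
```

```text
(no output)
```

View pics/w4a.png

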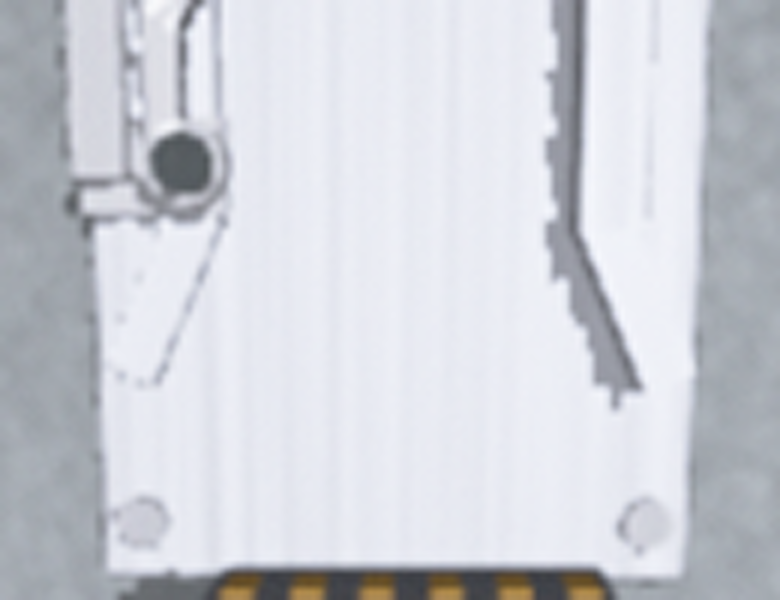

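View pics/w4b.png

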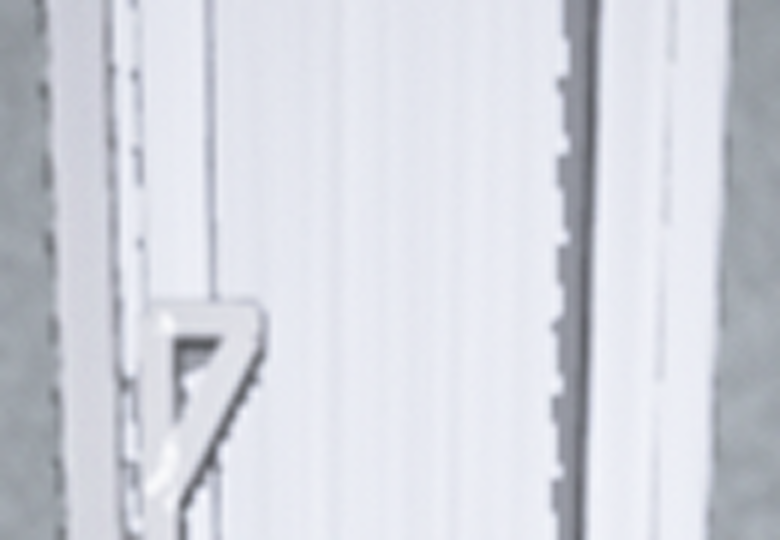

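View pics/w4c.png

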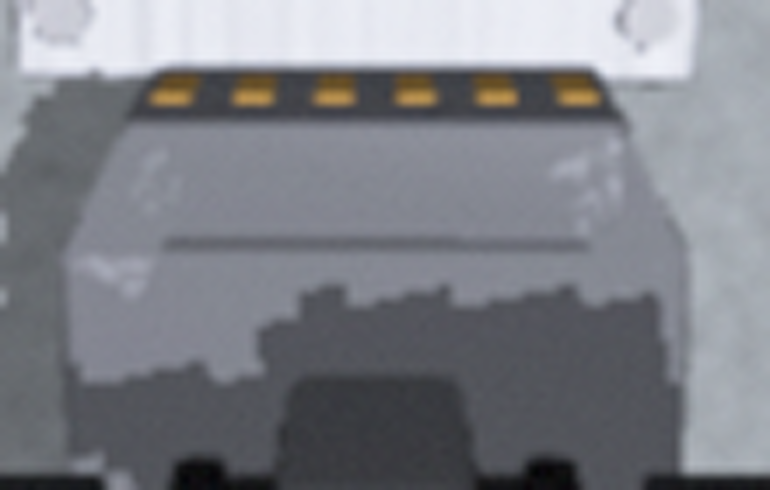

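```bash
cat > f4.py <<'E'
from h import *
import pickle
c=pickle.load(open("wrist4.pkl","rb")); m=1e-3
A=lambda x,y:cp(x,y,250,80,6)
B=lambda x,y:cp(x,y,250,0,6)
C=lambda x,y:cp(x,y,265,165,7)
L=lambda *v:np.array(v)*m
pts=[(L(-105,48,10),A(107,570)),(L(-105,-48,10),A(683,577)),(L(-48,-27,28),A(576,235)),(L(-71,-38,28),A(641,388)),(L(-48,27,17),A(222,215)),(L(-71,38,17),A(155,382))]
lin=[((-27,28),B(603,0)),((-27,28),B(583,520)),((27,17),B(207,0)),((27,17),B(215,290)),((-48,10),B(730,10)),((-48,10),A(697,300))]
def W(p,l):
    a=np.radians(p[2]);cc,s=np.cos(a),np.sin(a)
    return np.array([p[0]+cc*l[0]-s*l[1],p[1]+s*l[0]+cc*l[1],l[2]])
def f(p):
    r=[proj(c,W(p,l))[0]-uv for l,uv in pts]
    r+=[proj(c,W(p,np.array([p[3+i],y*m,z*m])))[0]-uv for i,((y,z),uv) in enumerate(lin)]
    return np.concatenate(r)
r=least_squares(f,[.5625,.1787,-10.4]+[0]*6,x_scale=[.01,.01,1]+[.01]*6)
P=r.x[:3]; print("cradle",P,f(r.x).reshape(-1,2).round(1).tolist())
o=[(0,L(30,20,0),C(163,68)),(0,L(30,-20,0),C(597,68)),(0,L(30,20,26),C(130,118)),(0,L(30,-20,26),C(622,118)),(0,L(20,25,26),C(66,245)),(0,L(20,-25,26),C(685,240)),(0,L(10,7,54),C(293,378)),(0,L(10,-7,54),C(462,378))]
q,rr=fit([c],o,[.451,.2,-10.4,.12]); print("module",q,rr.round(1).tolist())
a=np.radians(P[2]); d=q[:2]-P[:2]; loc=np.array([np.cos(a)*d[0]+np.sin(a)*d[1],-np.sin(a)*d[0]+np.cos(a)*d[1]])
print("module in cradle mm",loc*1000,"yaw",q[2]-P[2])
s=env.get_obs(); t=s["tool_pos"][:2]-q[:2]; print("tcp in cradle",1000*(loc+[np.cos(a)*t[0]+np.sin(a)*t[1],-np.sin(a)*t[0]+np.cos(a)*t[1]]))
E
python3 f4.py
```

```text
cradle [  0.56324336   0.1786462  -10.97956162] [[-0.9, 1.7], [0.3, 1.4], [0.4, -1.7], [0.8, -0.7], [-0.5, 1.1], [-0.6, -1.4], [-0.4, -0.0], [0.2, 0.0], [0.1, -0.0], [-0.4, 0.0], [0.9, 0.0], [0.2, 0.0]]
module [  0.44906673   0.19767988 -10.34999241   0.0988508 ] [[1.7, -1.8], [-2.8, -1.9], [2.8, -1.9], [-2.5, -2.0], [4.4, -4.3], [-3.9, -3.7], [-0.6, 6.7], [0.9, 6.7]]
module in cradle mm [-115.71178082   -3.06066716] yaw 0.6295692134259596
tcp in cradle [-120.44509548   -1.75096009]
```

```bash
sed -i 's/L(10,7,54),C/L(10,7,26),C/; s/L(10,-7,54),C/L(10,-7,26),C/' f4.py; python3 f4.py
python3 - <<'E'
from h import *
crop("pics/wrist4.png",260,170,380,245,6,"pics/w4d.png")
E
```

```text
cradle [  0.56324336   0.1786462  -10.97956162] [[-0.9, 1.7], [0.3, 1.4], [0.4, -1.7], [0.8, -0.7], [-0.5, 1.1], [-0.6, -1.4], [-0.4, -0.0], [0.2, 0.0], [0.1, -0.0], [-0.4, 0.0], [0.9, 0.0], [0.2, 0.0]]
module [  0.45094229   0.19735398 -10.31799722   0.11761282] [[-1.0, 0.1], [-0.1, 0.0], [-0.7, 1.1], [1.0, 0.9], [0.2, 0.4], [0.4, 0.9], [-0.1, -1.8], [0.2, -1.8]]
module in cradle mm [-113.80848083   -3.02338497] yaw 0.6615643981792179
tcp in cradle [-120.44509548   -1.75096009]
```

View pics/w4d.png

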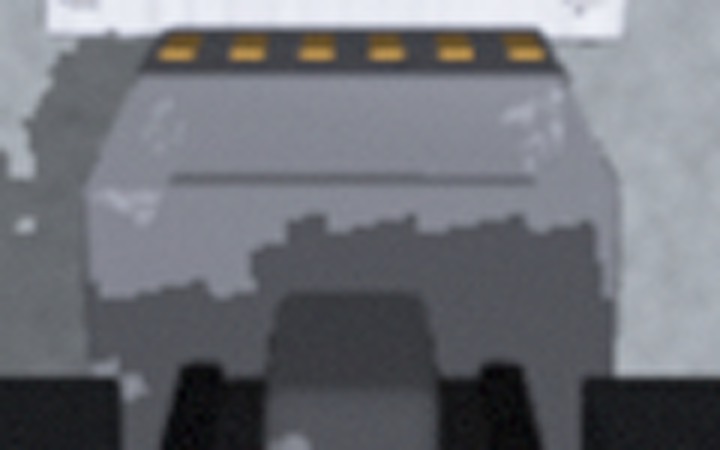

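```bash
python3 -m pendant '[0.1,0.01,-0.6,0,0,-0.06,10,0.11,0.015,-0.6,0,0,0,10,0,0,-0.6,0,0,0,10,0,0,-0.6,0,0,0,10,0,0,-0.22,0,0,0,10,0,0,0,0,0,0,10,0,0,0,0,0,0,10]'
python3 - <<'E'
from h import *
import pickle
s=env.get_obs(); print(s["tool_pos"],s["tool_rot"],s["force"])
for n in("wrist","top","scene"):
    c=env.read_camera(n); cv2.imwrite(f"pics/{n}5.png",c["image"][:,:,::-1]); pickle.dump(c,open(n+"5.pkl","wb"))
crop("pics/wrist5.png",230,0,400,125,4,"pics/w5a.png")
crop("pics/wrist5.png",230,125,400,245,4,"pics/w5b.png")
crop("pics/scene5.png",280,100,400,190,6,"pics/s5.png")
E
```

```text
time_s: 7.0
tool_pos: [0.4535, 0.2022, 0.048]
tool_rot: [-90.0, 0.1, 169.0]
force: [0.6, -0.5, -2.0]
grip_width: 0.0138
[0.45347742 0.20217013 0.04795558] [-9.00486782e+01  8.53783744e-02  1.68952461e+02] [ 0.57922874 -0.51905598 -2.0367973 ]
```

View pics/wrist5.png

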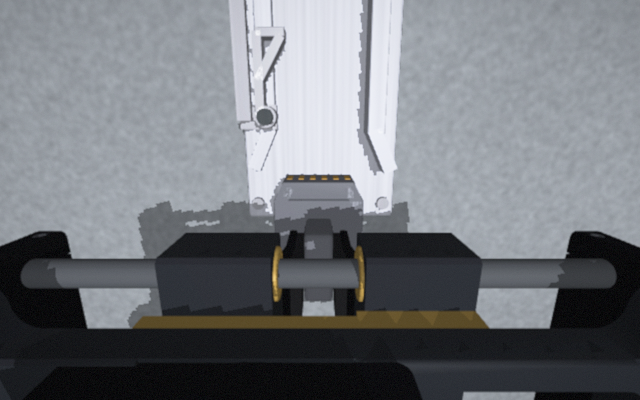

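View pics/w5b.png

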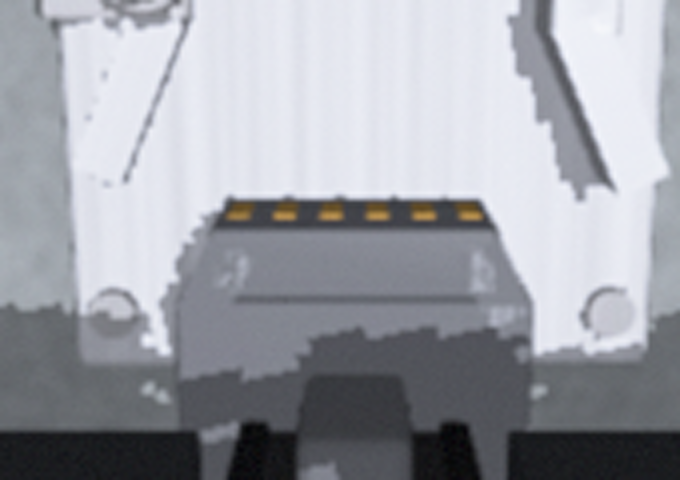

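View pics/w5a.png

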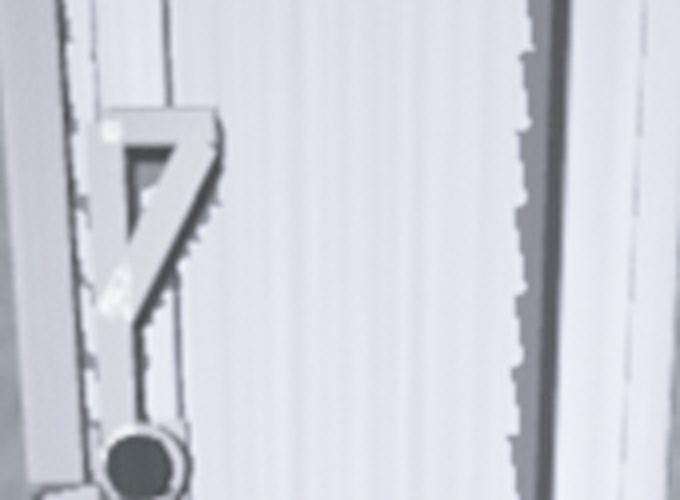

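View pics/s5.png

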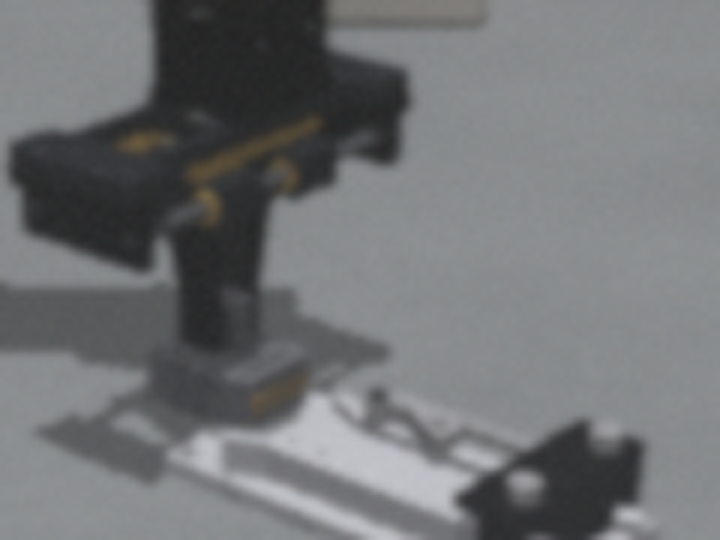

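```bash
cat > f5.py <<'E'
from h import *
import pickle
c=pickle.load(open("wrist5.pkl","rb")); m=1e-3
A=lambda x,y:cp(x,y,230,0,4)
B=lambda x,y:cp(x,y,230,125,4)
L=lambda *v:np.array(v)*m
pts=[(L(-105,48,10),B(80,360)),(L(-105,-48,10),B(645,358)),(L(-48,-27,28),B(548,32)),(L(-71,-38,28),B(612,187)),(L(-48,27,17),B(188,18)),(L(-71,38,17),B(124,182))]
lin=[((-27,28),A(568,0)),((-27,28),A(545,480)),((27,17),A(167,0)),((27,17),A(180,400))]
n=len(lin)
def W(p,l):
    a=np.radians(p[2]);cc,s=np.cos(a),np.sin(a)
    return np.array([p[0]+cc*l[0]-s*l[1],p[1]+s*l[0]+cc*l[1],l[2]])
def f(p):
    r=[proj(c,W(p,l))[0]-uv for l,uv in pts]
    r+=[proj(c,W(p,np.array([p[3+i],y*m,z*m])))[0]-uv for i,((y,z),uv) in enumerate(lin)]
    return np.concatenate(r)
r=least_squares(f,[.5625,.1787,-10.4]+[0]*n,x_scale=[.01,.01,1]+[.01]*n)
P=r.x[:3]; print("cradle",P,f(r.x).reshape(-1,2).round(1).tolist())
o=[(0,L(30,20,0),B(228,200)),(0,L(30,-20,0),B(480,200)),(0,L(30,20,26),B(212,230)),(0,L(30,-20,26),B(497,230)),(0,L(20,25,26),B(180,305)),(0,L(20,-25,26),B(532,303)),(0,L(10,7,26),B(307,375)),(0,L(10,-7,26),B(403,375))]
q,rr=fit([c],o,[.451,.2,-10.4,.02]); print("module",q,rr.round(1).tolist())
a=np.radians(P[2]); R=np.array([[np.cos(a),np.sin(a)],[-np.sin(a),np.cos(a)]])
print("module in cradle mm",R@(q[:2]-P[:2])*1000,"yaw",q[2]-P[2])
s=env.get_obs(); print("tcp in cradle",R@(s["tool_pos"][:2]-P[:2])*1000)
for uv in (A(150,108),A(218,112),A(218,140)): print("pawl",R@(ray(c,*uv,.029)[:2]-P[:2])*1000)
E
python3 f5.py
```

```text
cradle [  0.56350507   0.17870256 -10.94536955] [[-0.9, 2.0], [0.1, 2.3], [0.6, -1.8], [1.7, -0.7], [-1.3, 1.2], [-1.5, -2.0], [0.5, 0.0], [1.7, 0.1], [-0.7, 0.0], [-0.4, 0.0]]
module [  0.45989388   0.19971698 -10.85578908   0.01502967] [[0.2, 0.4], [0.1, 0.2], [-0.4, 1.0], [0.5, 0.8], [-0.7, -0.3], [0.2, -0.1], [-0.2, -0.9], [0.3, -1.0]]
module in cradle mm [-105.71643256    0.95918373] yaw 0.08958046945500264
tcp in cradle [-112.65648962    2.02852286]
pawl [ 5.47104852 27.74220498]
pawl [ 4.98365701 18.83381944]
pawl [ 1.65516174 18.93263758]
```

```bash
python3 -m pendant '[-0.005,-0.025,-0.12,0,0,0,10,0,0,-0.05,0,0,0,10,0,0,0,0,0,0,10,0,0,0,0,0,0,10]'
```

```text
time_s: 7.65
tool_pos: [0.4523, 0.2009, 0.0401]
tool_rot: [-90.0, -0.0, 169.0]
force: [-0.6, 0.1, -3.2]
grip_width: 0.0136
```

```bash
python3 -m pendant '[0,0,-0.02,0,0,0,10,0,0,0,0,0,0,10]'
```

```text
time_s: 7.9
tool_pos: [0.4525, 0.201, 0.0399]
tool_rot: [-90.0, 0.0, 169.0]
force: [-2.7, -0.9, 4.7]
grip_width: 0.0137
```

```bash
python3 -m pendant '[0.123,-0.0237,0.005,0,0,0,10,0.123,-0.0237,0,0,0,0,10,0.123,-0.0237,0,0,0,0,10,0.123,-0.0237,0,0,0,0,10,0,0,0,0,0,0,10]'
python3 -m pendant '[0.123,-0.0237,0,0,0,0,10,0.123,-0.0237,0,0,0,0,10,0,0,0,0,0,0,10]'
python3 - <<'E'
from h import *
import pickle
s=env.get_obs(); print(s["tool_pos"],s["tool_rot"],s["force"],s["wrist_torque"])
c=env.read_camera("wrist"); cv2.imwrite(f"pics/w6.png",c["image"][:,:,::-1]); pickle.dump(c,open("w6.pkl","wb"))
crop("pics/w6.png",220,100,420,240,4,"pics/w6a.png")
E
```

```text
time_s: 8.52
tool_pos: [0.4734, 0.1972, 0.0399]
tool_rot: [-90.1, 0.1, 168.9]
force: [-0.6, 0.9, 3.6]
grip_width: 0.0134
time_s: 8.9
tool_pos: [0.4826, 0.1954, 0.04]
tool_rot: [-90.0, 0.1, 169.0]
force: [-1.5, 0.4, 4.6]
grip_width: 0.0139
[0.4826472 0.1954021 0.0399737] [-9.00365737e+01  5.31458830e-02  1.68957545e+02] [-1.49409722  0.37869887  4.58598859] [0.14146024 0.25476732 0.03954832]
```

View pics/w6a.png

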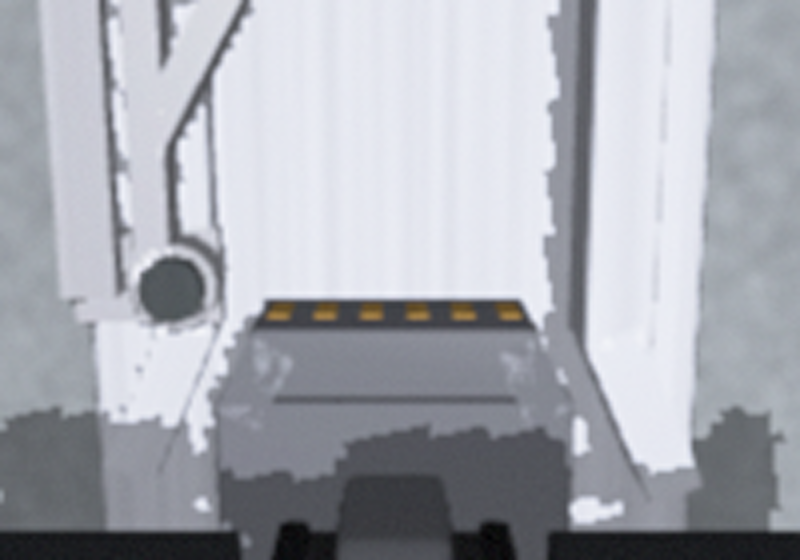

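```bash
python3 -m pendant '[0.123,-0.0237,0,0,0,0,10,0.123,-0.0237,0,0,0,0,10,0,0,0,0,0,0,10]'
python3 -m pendant '[0.123,-0.0237,0,0,0,0,10,0.123,-0.0237,0,0,0,0,10,0.123,-0.0237,0,0,0,0,10,0,0,0,0,0,0,10]'
python3 - <<'E'
from h import *
import pickle
s=env.get_obs(); print(s["tool_pos"],s["tool_rot"],s["force"],s["wrist_torque"])
c=env.read_camera("wrist"); cv2.imwrite(f"pics/w7.png",c["image"][:,:,::-1]); pickle.dump(c,open("w7.pkl","wb"))
crop("pics/w7.png",220,0,420,150,4,"pics/w7a.png")
crop("pics/w7.png",220,100,420,240,4,"pics/w7b.png")
E
```

```text
time_s: 9.32
tool_pos: [0.4923, 0.1935, 0.04]
tool_rot: [-90.0, 0.0, 169.0]
force: [-1.4, 0.9, 5.0]
grip_width: 0.0134
time_s: 9.82
tool_pos: [0.507, 0.1906, 0.04]
tool_rot: [-90.0, 0.0, 169.0]
force: [-1.8, 0.1, 6.0]
grip_width: 0.0133
[0.50697582 0.19063095 0.03995184] [-9.00186053e+01  2.89454294e-02  1.68963100e+02] [-1.77509759  0.14590479  5.9982092 ] [0.0606543  0.32220197 0.0216344 ]
```

View pics/w7a.png

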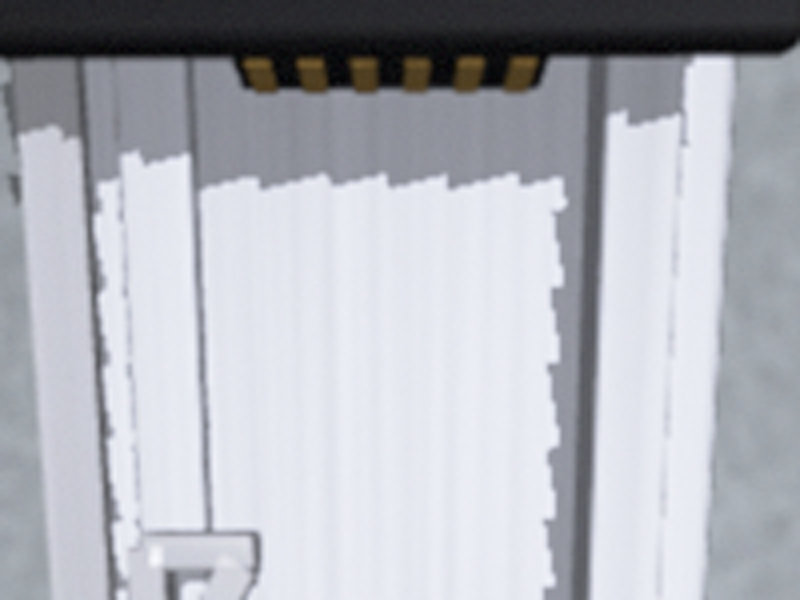

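View pics/w7b.png

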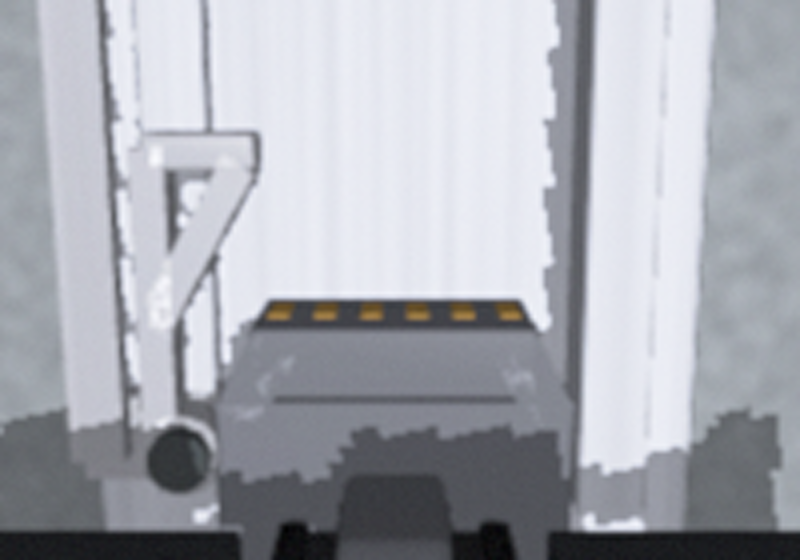

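Run:
```python
from h import *
import pickle
c=pickle.load(open("w7.pkl","rb"))
P=np.array([.5635,.1787]); a=np.radians(-10.95); R=np.array([[np.cos(a),np.sin(a)],[-np.sin(a),np.cos(a)]])
A=lambda x,y:cp(x,y,220,0,4); B=lambda x,y:cp(x,y,220,100,4)
g=lambda uv,z:(R@(ray(c,*uv,z)[:2]-P)*1000).round(1)
print("front bottom",g(B(265,300),.010),g(B(520,300),.010))
print("pawl face",g(B(200,133),.029),g(B(258,133),.029))
print("hood edge z39/46",g(A(400,52),.039),g(A(400,52),.046))
```

```text
front bottom [-20.3  20.1] [-20.4 -19.8]
pawl face [ 6.  26.3] [ 6.  18.4]
hood edge z39/46 [61.3 -0.9] [59.3 -0.8]
```

```bash
python3 -m pendant '[0.123,-0.0237,0.003,0,0,0,10,0.123,-0.0237,0,0,0,0,10,0.123,-0.0237,0,0,0,0,10,0.123,-0.0237,0,0,0,0,10,0,0,0,0,0,0,10]'
python3 -m pendant '[0.123,-0.0237,0,0,0,0,10,0.123,-0.0237,0,0,0,0,10,0.123,-0.0237,0,0,0,0,10,0.123,-0.0237,0,0,0,0,10,0,0,0,0,0,0,10]'
python3 - <<'E'
from h import *
import pickle
s=env.get_obs(); print(s["tool_pos"],s["tool_rot"],s["force"],s["wrist_torque"])
c=env.read_camera("wrist"); cv2.imwrite(f"pics/w8.png",c["image"][:,:,::-1]); pickle.dump(c,open("w8.pkl","wb"))
crop("pics/w8.png",220,100,420,240,4,"pics/w8b.png")
E
```

```text
time_s: 10.5
tool_pos: [0.5264, 0.1867, 0.04]
tool_rot: [-90.0, -0.0, 169.0]
force: [-2.1, -0.6, 5.6]
grip_width: 0.0136
time_s: 11.12
tool_pos: [0.5457, 0.1816, 0.04]
tool_rot: [-89.9, -0.0, 168.9]
force: [-4.5, -2.6, 8.3]
grip_width: 0.0135
[0.5456869  0.1815609  0.03997746] [-8.98687244e+01 -4.30181836e-02  1.68925795e+02] [-4.48783524 -2.55696466  8.32581418] [-0.40055242  0.80835226  0.03557173]
```

View pics/w8b.png

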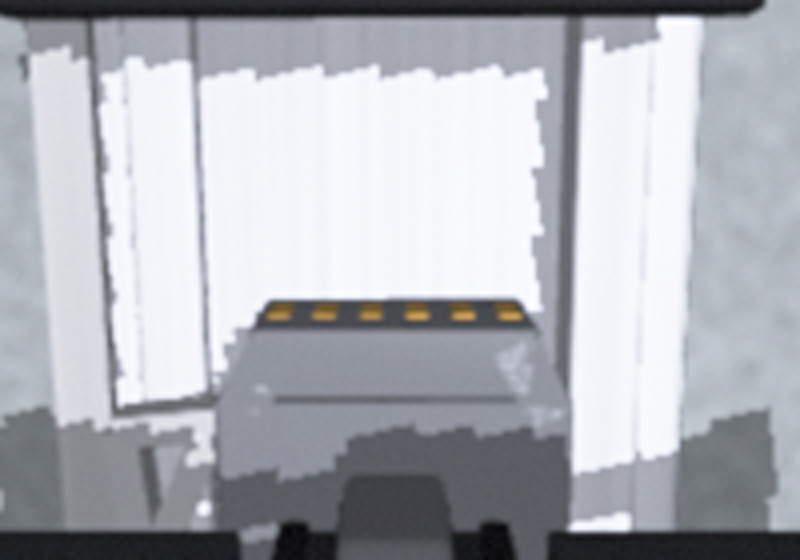

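```bash
python3 -m pendant '[0.125,-0.0117,0.006,0,0,0,10,0.123,-0.0237,0,0,0,0,10,0.123,-0.0237,0,0,0,0,10,0,0,0,0,0,0,10]'
python3 -m pendant '[0.123,-0.0237,0,0,0,0,10,0.123,-0.0237,0,0,0,0,10,0.123,-0.0237,0,0,0,0,10,0.123,-0.0237,0,0,0,0,10,0,0,0,0,0,0,10]'
python3 - <<'E'
from h import *
import pickle
s=env.get_obs(); print(s["tool_pos"],s["tool_rot"],s["force"],s["wrist_torque"])
P=np.array([.5635,.1787]); a=np.radians(-10.95); R=np.array([[np.cos(a),np.sin(a)],[-np.sin(a),np.cos(a)]])
print(R@(s["tool_pos"][:2]-P)*1000)
for n in("wrist","top","scene"):
    c=env.read_camera(n); cv2.imwrite(f"pics/{n}9.png",c["image"][:,:,::-1]); pickle.dump(c,open(n+"9.pkl","wb"))
crop("pics/wrist9.png",220,100,420,240,4,"pics/w9b.png")
crop("pics/scene9.png",290,80,410,200,5,"pics/s9.png")
E
```

```text
time_s: 11.68
tool_pos: [0.5604, 0.1788, 0.04]
tool_rot: [-89.8, -0.1, 168.9]
force: [-2.6, -3.0, 7.9]
grip_width: 0.014
time_s: 12.3
tool_pos: [0.5802, 0.175, 0.04]
tool_rot: [-89.8, -0.0, 168.9]
force: [-3.2, -3.3, 6.4]
grip_width: 0.0135
[0.58017394 0.17502041 0.04001809] [-8.98413721e+01 -4.76158797e-02  1.68936098e+02] [-3.17706504 -3.29195361  6.40856951] [-0.46698836  0.6658754   0.12677108]
[17.06931221 -0.44534553]
```

View pics/w9b.png

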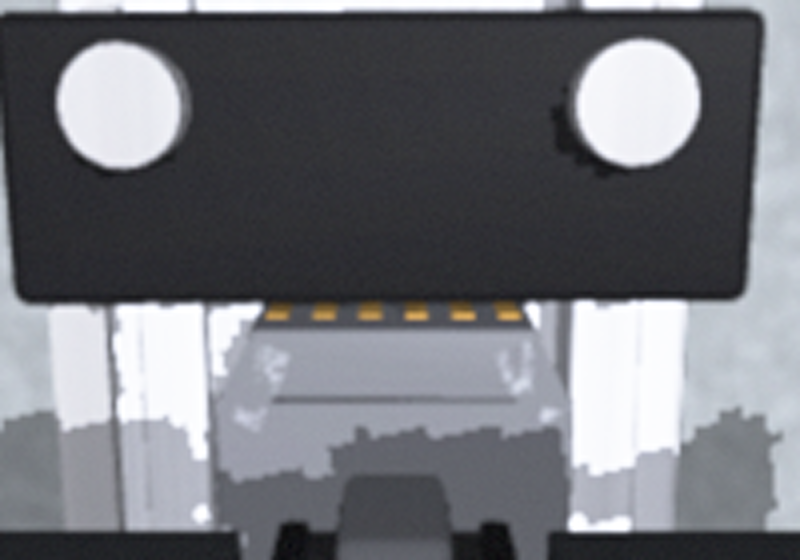

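View pics/s9.png

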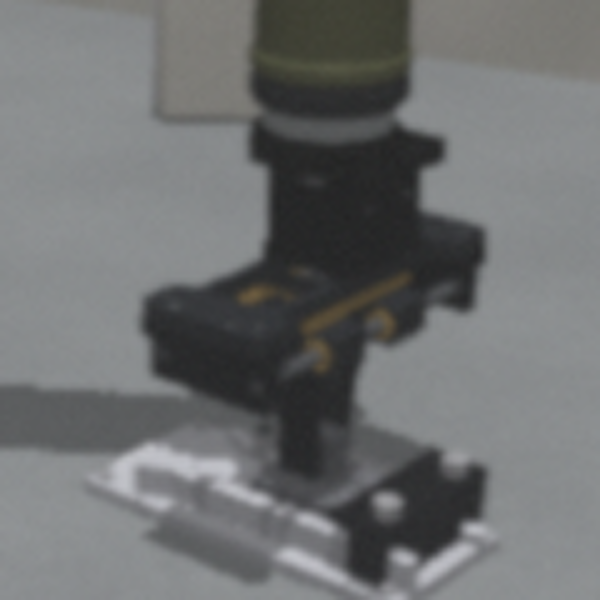

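```bash
python3 -m pendant '[0.049,-0.0095,0,0,0,0,10,0.049,-0.0095,0,0,0,0,10,0.049,-0.0095,0,0,0,0,10,0,0,0,0,0,0,10]'
for i in 1; do python3 -m pendant '[0.049,-0.0095,0,0,0,0,10,0,0,0,0,0,0,10]'; done; python3 -m pendant '[0.0245,-0.0047,0,0,0,0,10,0,0,0,0,0,0,10]'; python3 -m pendant '[0.0245,-0.0047,0,0,0,0,10,0,0,0,0,0,0,10]'
```

```text
time_s: 12.95
tool_pos: [0.5855, 0.174, 0.04]
tool_rot: [-89.8, -0.1, 169.0]
force: [-5.1, -3.5, 7.7]
grip_width: 0.0138
time_s: 13.2
tool_pos: [0.5875, 0.1737, 0.04]
tool_rot: [-89.8, -0.1, 169.0]
force: [-3.0, -3.7, 8.1]
grip_width: 0.0141
time_s: 13.45
tool_pos: [0.5881, 0.1735, 0.04]
tool_rot: [-89.8, -0.1, 169.0]
force: [-5.3, -2.9, 8.2]
grip_width: 0.0135
time_s: 13.7
tool_pos: [0.5885, 0.1735, 0.04]
tool_rot: [-89.8, -0.2, 169.0]
force: [-6.5, -2.6, 8.8]
grip_width: 0.0136
```

```bash
python3 -m pendant '[0.0245,-0.0047,0.008,0,0,0,10,0,0,0,0,0,0,10]'; python3 -m pendant '[0.0245,-0.0047,0.004,0,0,0,10,0,0,0,0,0,0,10]'; python3 -m pendant '[0.0245,-0.0047,0,0,0,0,10,0,0,0,0,0,0,10]'
```

```text
time_s: 13.95
tool_pos: [0.5891, 0.1734, 0.0401]
tool_rot: [-89.8, -0.2, 169.0]
force: [-6.7, -2.3, 8.8]
grip_width: 0.0135
time_s: 14.2
tool_pos: [0.5897, 0.1732, 0.0401]
tool_rot: [-89.8, -0.3, 169.0]
force: [-7.4, -3.0, 9.3]
grip_width: 0.0135
time_s: 14.45
tool_pos: [0.5903, 0.1732, 0.0401]
tool_rot: [-89.8, -0.3, 169.0]
force: [-8.2, -1.7, 9.4]
grip_width: 0.0136
```

```bash
python3 -m pendant '[0.0245,-0.0047,0.01,0,0,0,10,0,0,0,0,0,0,10]'; python3 -m pendant '[0.0245,-0.0047,0,0,0,0,10,0,0,0,0,0,0,10]'; python3 -m pendant '[0.0245,-0.0047,0,0,0,0,10,0,0,0,0,0,0,10]'
```

```text
time_s: 14.7
tool_pos: [0.5909, 0.173, 0.0402]
tool_rot: [-89.8, -0.3, 169.0]
force: [-8.5, -2.8, 8.7]
grip_width: 0.0134
time_s: 14.95
tool_pos: [0.5916, 0.173, 0.0402]
tool_rot: [-89.8, -0.4, 169.0]
force: [-9.1, -2.0, 9.5]
grip_width: 0.0134
time_s: 15.2
tool_pos: [0.5922, 0.1731, 0.0402]
tool_rot: [-89.8, -0.4, 169.0]
force: [-10.6, -0.6, 9.9]
grip_width: 0.0136
```

```bash
python3 -m pendant '[0.0245,-0.0047,0.005,0,0,0,10,0,0,0,0,0,0,10]'; python3 -m pendant '[0.0245,-0.0047,0,0,0,0,10,0,0,0,0,0,0,10]'
```

```text
time_s: 15.45
tool_pos: [0.5928, 0.1731, 0.0402]
tool_rot: [-89.8, -0.5, 169.0]
force: [-11.3, -1.6, 10.0]
grip_width: 0.0137
time_s: 15.7
tool_pos: [0.5934, 0.1731, 0.0402]
tool_rot: [-89.8, -0.5, 169.0]
force: [-11.9, -2.7, 10.0]
grip_width: 0.0137
```

Run:
```python
from h import *
import pickle
s=env.get_obs(); print(s["tool_pos"],s["tool_rot"],s["force"],s["wrist_torque"])
for n in("wrist","top","scene"):
    c=env.read_camera(n); cv2.imwrite(f"pics/{n}10.png",c["image"][:,:,::-1]); pickle.dump(c,open(n+"10.pkl","wb"))
crop("pics/wrist10.png",220,100,420,240,4,"pics/w10b.png")
crop("pics/top10.png",160,150,280,290,5,"pics/t10.png")
```

```text
[0.59337851 0.1731149  0.04023207] [-89.75542312  -0.50393299 169.01102   ] [-11.85729926  -2.68997953  10.04289483] [-0.18499686  2.56952404 -0.03214368]
```

View pics/w10b.png

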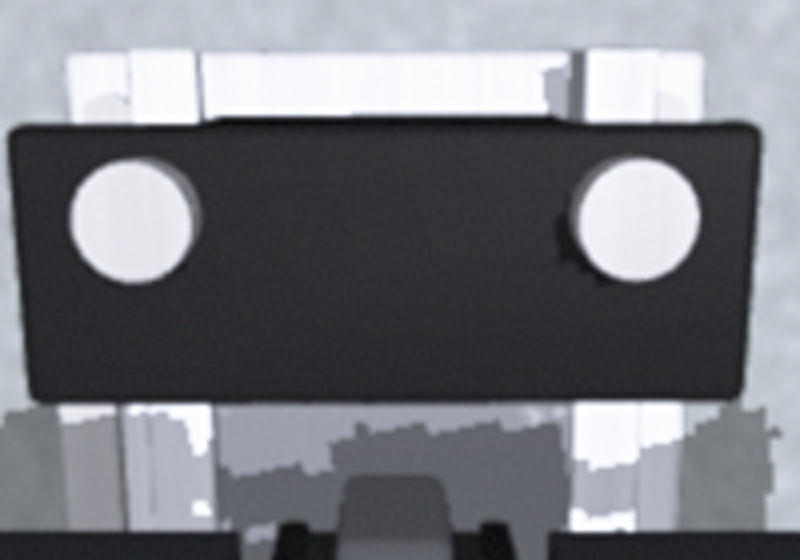

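View pics/t10.png

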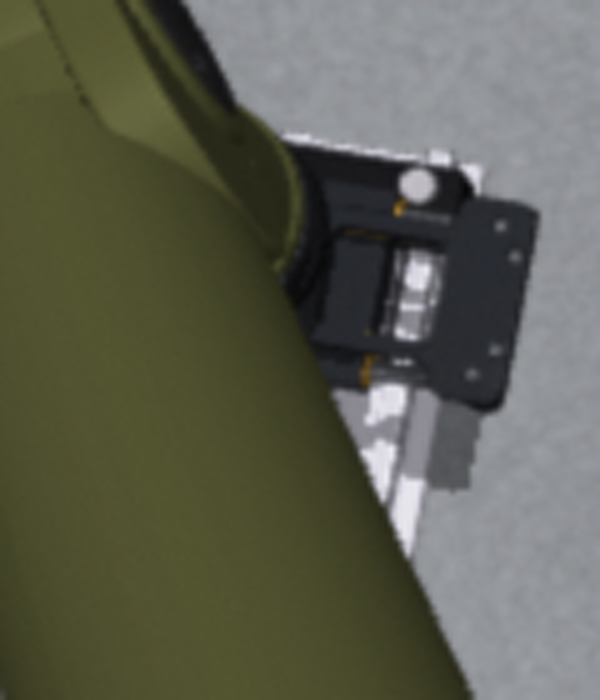

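```bash
python3 -m pendant '[0.0245,-0.0047,0,0,0,0,10,0,0,0,0,0,0,10]'; python3 -m pendant '[0.0245,-0.0047,0.005,0,0,0,10,0,0,0,0,0,0,10]'
```

```text
time_s: 16.1
tool_pos: [0.594, 0.1731, 0.0403]
tool_rot: [-89.7, -0.5, 169.0]
force: [-12.5, -1.8, 11.1]
grip_width: 0.0138
time_s: 16.35
tool_pos: [0.5946, 0.173, 0.0403]
tool_rot: [-89.7, -0.6, 169.0]
force: [-13.4, -0.8, 11.5]
grip_width: 0.0136
```

Run:
```python
from h import *
crop("pics/scene10.png",290,80,410,200,5,"pics/s10.png")
```

```text
(no output)
```

View pics/s10.png

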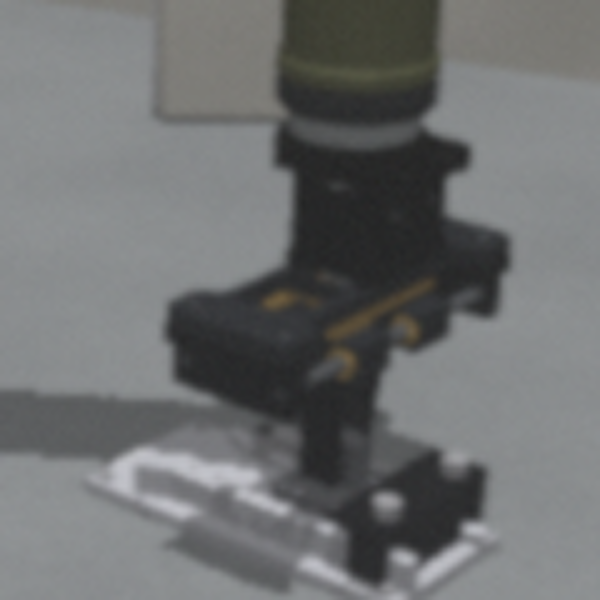

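```bash
python3 -m pendant '[0.0245,-0.0047,0,0,0,0,10,0,0,0,0,0,0,10]'; python3 -m pendant '[0.0245,-0.0047,0,0,0,0,10,0,0,0,0,0,0,10]'
```

```text
time_s: 16.6
tool_pos: [0.5952, 0.1729, 0.0403]
tool_rot: [-89.7, -0.6, 169.0]
force: [-14.0, -0.8, 12.3]
grip_width: 0.0136
time_s: 16.85
tool_pos: [0.5953, 0.1729, 0.0404]
tool_rot: [-89.7, -0.7, 169.0]
force: [-17.0, -1.0, 14.6]
grip_width: 0.0137
```

```bash
python3 -m pendant '[-0.049,0.0095,0,0,0,0,10,0,0,0,0,0,0,10]'; python3 -m pendant '[-0.049,0.0095,0,0,0,0,10,0,0,0,0,0,0,10]'; python3 -m pendant '[-0.049,0.0095,0,0,0,0,10,0,0,0,0,0,0,10]'
```

```text
time_s: 17.1
tool_pos: [0.5951, 0.1729, 0.0403]
tool_rot: [-89.8, -0.5, 169.0]
force: [-12.2, -1.4, 9.4]
grip_width: 0.0137
time_s: 17.35
tool_pos: [0.5947, 0.1729, 0.0401]
tool_rot: [-89.8, -0.3, 169.0]
force: [-7.0, -0.6, 5.9]
grip_width: 0.0138
time_s: 17.6
tool_pos: [0.5934, 0.1732, 0.0401]
tool_rot: [-89.8, -0.3, 169.0]
force: [-5.5, -0.8, 4.8]
grip_width: 0.0137
```

```bash
python3 -m pendant '[-0.049,0.0095,0,0,0,0,10,0,0,0,0,0,0,10]'; python3 -m pendant '[-0.049,0.0095,0,0,0,0,10,0,0,0,0,0,0,10]'; python3 -m pendant '[-0.0245,0.0047,0,0,0,0,10,0,0,0,0,0,0,10]'
```

```text
time_s: 17.85
tool_pos: [0.5921, 0.1734, 0.0402]
tool_rot: [-89.9, -0.2, 169.0]
force: [-5.8, -1.5, 3.7]
grip_width: 0.0137
time_s: 18.1
tool_pos: [0.5911, 0.1737, 0.0402]
tool_rot: [-89.9, -0.1, 169.0]
force: [-5.0, -1.0, -2.5]
grip_width: 0.0136
time_s: 18.35
tool_pos: [0.591, 0.174, 0.0406]
tool_rot: [-90.0, -0.0, 168.9]
force: [-2.7, -0.8, -4.0]
grip_width: 0.0137
```

```bash
python3 -m pendant '[-0.049,0.0095,-0.015,0,0,0,10,0,0,0,0,0,0,10]'; python3 -m pendant '[-0.049,0.0095,0,0,0,0,10,0,0,0,0,0,0,10]'
```

```text
time_s: 18.6
tool_pos: [0.5908, 0.1743, 0.041]
tool_rot: [-90.0, 0.2, 168.9]
force: [3.5, -2.2, -5.1]
grip_width: 0.0137
time_s: 18.85
tool_pos: [0.5906, 0.1747, 0.0419]
tool_rot: [-90.1, 0.4, 168.9]
force: [6.7, -2.6, -3.9]
grip_width: 0.0137
```

```bash
python3 -m pendant '[0,0,-0.04,0,0,0,10,0,0,0,0,0,0,10]'
python3 - <<'E'
from h import *
import pickle
s=env.get_obs(); print(s["tool_pos"],s["tool_rot"],s["force"],s["wrist_torque"])
for n in("wrist","scene"):
    c=env.read_camera(n); cv2.imwrite(f"pics/{n}11.png",c["image"][:,:,::-1]); pickle.dump(c,open(n+"11.pkl","wb"))
crop("pics/wrist11.png",220,100,420,240,4,"pics/w11b.png")
crop("pics/scene11.png",310,140,400,200,8,"pics/s11.png")
E
```

```text
time_s: 19.1
tool_pos: [0.5907, 0.175, 0.041]
tool_rot: [-90.1, 0.4, 168.9]
force: [4.5, -2.9, -1.2]
grip_width: 0.0138
[0.59074238 0.17503533 0.04099138] [-90.11439456   0.38335404 168.88710364] [ 4.52011031 -2.8500942  -1.22854723] [-0.63182959 -1.12995746 -0.1304626 ]
```

View pics/w11b.png

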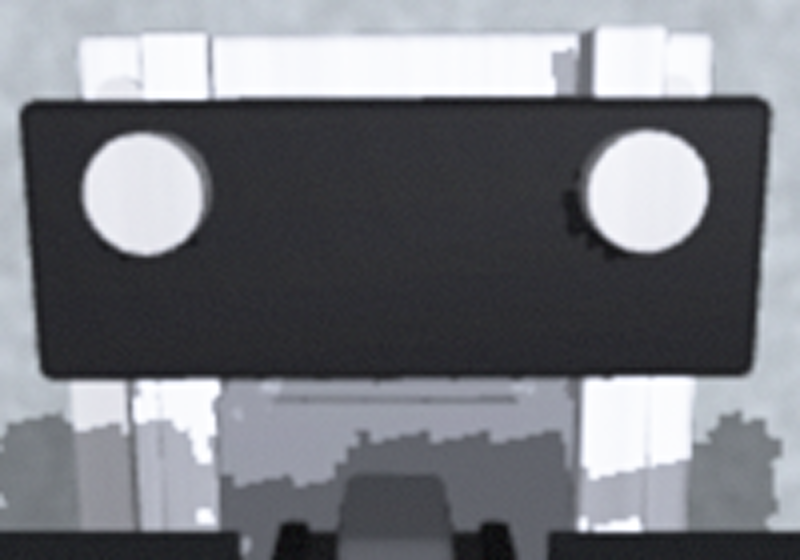

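View pics/s11.png

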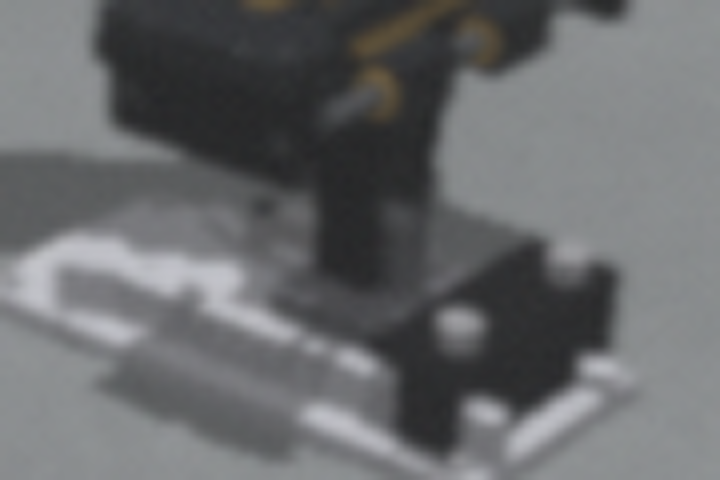

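```bash
python3 -m pendant '[-0.007,-0.037,-0.03,0,0,0,10,0,0,0,0,0,0,10]'; python3 -m pendant '[-0.049,0.0095,-0.02,0,0,0,10,0,0,0,0,0,0,10]'
```

```text
time_s: 19.45
tool_pos: [0.5907, 0.1749, 0.0402]
tool_rot: [-90.2, 0.4, 168.9]
force: [6.0, -1.2, 0.7]
grip_width: 0.0136
time_s: 19.7
tool_pos: [0.5906, 0.1749, 0.0403]
tool_rot: [-90.3, 0.6, 168.9]
force: [8.4, -1.9, 1.3]
grip_width: 0.0134
```

```bash
python3 -m pendant '[-0.03,0.0058,-0.02,0,0,0,10,0,0,0,0,0,0,10,0,0,0,0,0,0,10]'; python3 -m pendant '[-0.01,0.0019,0,0,0,0,10,0,0,0,0,0,0,10,0,0,0,0,0,0,10]'
```

```text
time_s: 20.08
tool_pos: [0.5906, 0.1749, 0.0403]
tool_rot: [-90.3, 0.7, 168.9]
force: [9.2, -1.7, 3.4]
grip_width: 0.0141
time_s: 20.45
tool_pos: [0.5905, 0.1749, 0.0403]
tool_rot: [-90.3, 0.8, 168.9]
force: [10.5, -2.8, 2.8]
grip_width: 0.0137
```

```bash
python3 -m pendant '[-0.01,0.0019,0.01,0,0,0,10,0,0,0,0,0,0,10,0,0,0,0,0,0,10,0,0,0,0,0,0,10]'; python3 -m pendant '[0.04,-0.0078,0,0,0,0,10,0.04,-0.0078,0,0,0,0,10,0,0,0,0,0,0,10]';  python3 -m pendant '[0.04,-0.0078,0,0,0,0,10,0,0,0,0,0,0,10]'
```

```text
time_s: 20.95
tool_pos: [0.5904, 0.1749, 0.0404]
tool_rot: [-90.3, 0.8, 168.9]
force: [11.2, -1.6, 0.5]
grip_width: 0.013
time_s: 21.32
tool_pos: [0.5907, 0.175, 0.0402]
tool_rot: [-90.2, 0.5, 168.9]
force: [5.4, -2.2, 4.3]
grip_width: 0.0136
time_s: 21.58
tool_pos: [0.591, 0.175, 0.0401]
tool_rot: [-90.2, 0.4, 168.9]
force: [2.2, -1.6, 6.6]
grip_width: 0.0138
```

```bash
python3 -m pendant '[0.02,-0.02,0.01,0,0,0,10,0,0,0,0,0,0,10]'; python3 -m pendant '[0,0,0,0,0,0,22,0,0,0,0,0,0,22,0,0,0,0,0,0,28,0,0,0,0,0,0,28]'
```

```text
time_s: 21.82
tool_pos: [0.591, 0.1749, 0.04]
tool_rot: [-90.2, 0.3, 169.0]
force: [1.7, -0.9, 6.0]
grip_width: 0.014
time_s: 22.32
tool_pos: [0.5883, 0.1731, 0.0368]
tool_rot: [-90.0, -0.0, 169.0]
force: [-0.7, -0.1, -0.3]
grip_width: 0.0273
```

```bash
python3 -m pendant '[0,0,0.3,0,0,0,30,0,0,0.5,0,0,0,30,0,0,0.9,0,0,0,30,0,0,0.9,0,0,0,30,-0.5,0,0.5,0,0,0,30,-0.8,0,0,0,0,0,30,-0.8,0,0,0,0,0,30,0,0,0,0,0,0,30]'
python3 - <<'E'
from h import *
import pickle
s=env.get_obs(); print(s["tool_pos"],s["force"])
for n in("wrist","top","scene"):
    c=env.read_camera(n); cv2.imwrite(f"pics/{n}12.png",c["image"][:,:,::-1]); pickle.dump(c,open(n+"12.pkl","wb"))
crop("pics/scene12.png",300,130,400,200,8,"pics/s12.png")
E
```

```text
time_s: 23.32
tool_pos: [0.5033, 0.1736, 0.1628]
tool_rot: [-90.0, 0.1, 169.1]
force: [0.5, 0.4, 0.8]
grip_width: 0.0299
[0.50329072 0.17361723 0.16283938] [0.51022757 0.36253925 0.82215725]
```

View pics/wrist12.png

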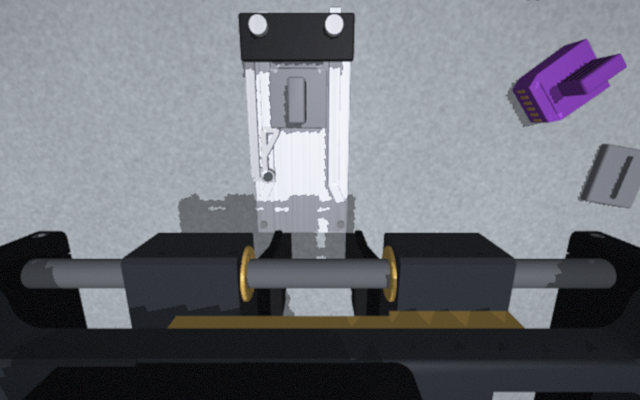

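View pics/s12.png

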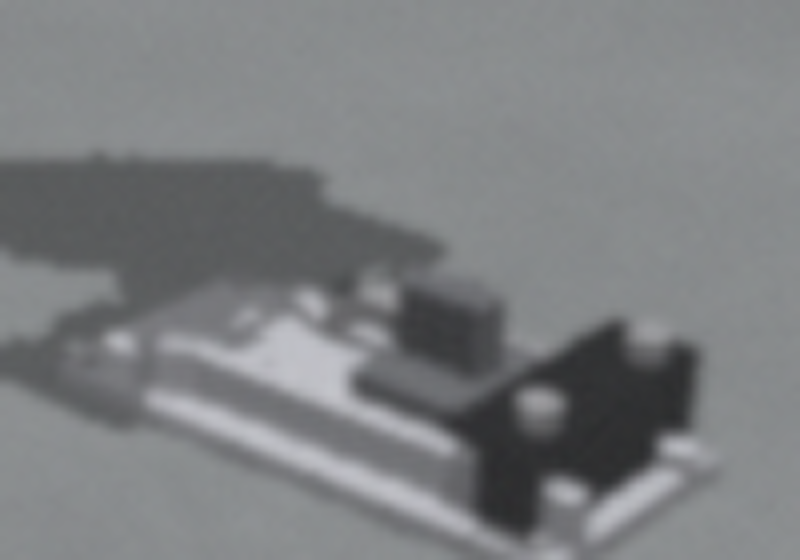

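View pics/top12.png

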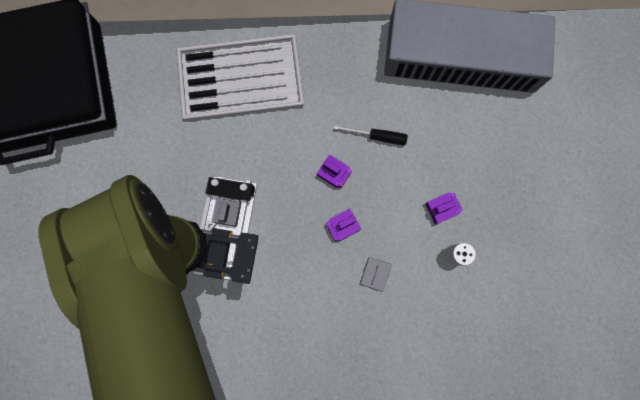

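Run:
```python
from h import *
crop("pics/wrist12.png",235,55,365,195,5,"pics/w12.png")
```

```text
(no output)
```

View pics/w12.png

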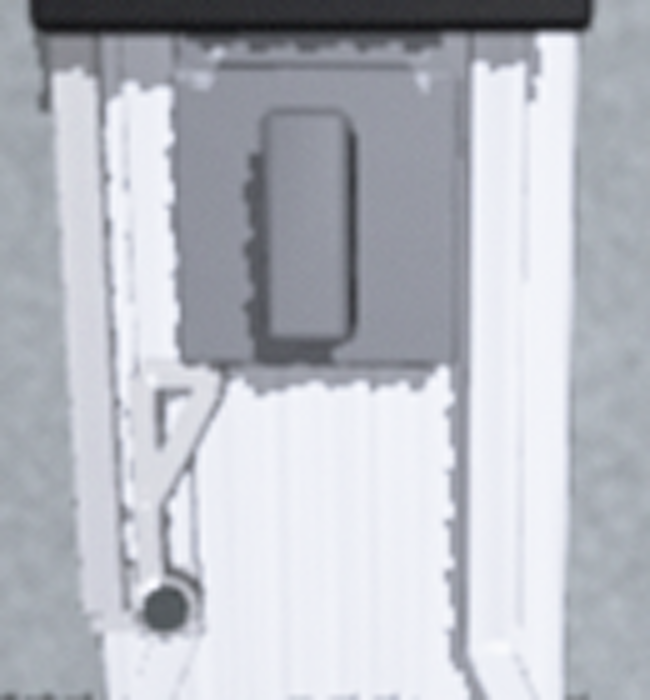

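```bash
python3 -c "
from cell import env
print(env.sign_off())"
```

```text
the job is handed in; nothing more can be done
None
```

The module is in the dock with the pawl hooked behind its rear edge, and I handed the job in at about 23.5 s of the 54 s allowed. No verdict was reported.

- **Pick-up:** I took the grey module, the only one with a rib that is not purple, by its rib and set it on the dock plate in front of the mouth.
- **Push-in:** I pushed it along the channel and under the hood until it met the hard stop. The wrist then read 17 N back and 15 N up, about 22–23 N in total. That is the wrist reading, not the force between module and dock itself, but it stayed under 30 N.
- **Latch test:** After I backed off, the module came back about 4 mm and stopped against the pawl. It then held a pull of 10–11 N, moving less than half a millimetre. At first in that pull my grip let the module rise about 2 mm and drift sideways, so I pressed it flat again before reaching the full pull.
- **Final check:** After release, the wrist picture shows the pawl nose behind the module's rear edge, overlapping it by about 7 mm. The module looks straight and flat in the channel. The top picture shows the cylinder, the blanking plate, the screwdriver and the purple modules where they were.
- **Not measured:** The pawl angle and the exact flatness I judged only from the pictures.

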